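# Find and release the latched key of the selector box

## Robot

A 7-joint arm with a two-finger parallel gripper is mounted at the origin on a cart in front of the work surface, level with it; the furniture and walls round the work are solid. World frame = base frame: x ahead of the robot, y to its left, z up, the work surface at z = 0. Lengths are in m, angles in rad, forces in N, time in s.
With the tool pointing down it reaches from about 0.4 to 0.85 m from the base axis. Payload 10.4 kg.
Tool frame: the origin (TCP) lies midway between the tips of the shut fingers; the grasp point (between the pads) lies 19 mm behind it; z points along the fingers, x is the direction in which the jaws open and shut, and the axes are right-handed (so a half turn about z gives the same grasp; the last joint's range is limited). The gripper opens to 85 mm and grips with 20 to 120 N. Pads are 22 mm wide; open, the fingers measure 114 mm over their backs; the gripper's body (76 mm by 85 mm) begins 54 mm behind the grasp point. The pads swing forward as they close: fully open they stand 13 mm farther back than shut.
Start: joints at [-1.33, 0.332, -0.065, 1.46, 0.022, 1.35, -0.088], TCP at [0.163, 0.603, 0.231] pointing down, gripper open.
Joint ranges: [-2.6, 2.6], [-0.5, 2.12], [-1.47, 1.34], [0.16, 2.42], [-1.27, 4.41], [0.06, 2.06], [-2.6, 2.6]. Speed limits (rad/s): [2.22, 2.22, 2.79, 2.79, 3.14, 3.14, 3.14].

## Interface

Orientations are given as a unit quaternion [x, y, z, w].
In Python, from workcell import monitor, eyes, ticket, models gives the robot as it stands.
- The arm moves only by the tool servo_tool, never from a script. Its argument "motion" is a list of rows, each a list of 7 numbers: the opening, from 0 (shut) to 1 (fully open), then the shift along the tool's x, y, z in m, then the turn, a rotation vector about the tool's x, y, z in degrees. In form: [[fingers, tx, ty, tz, rx, ry, rz], ...]. A call has 1 to 20 rows; each row is the pose to reach, as a shift and turn from the pose commanded when the call began, along the tool's axes at that moment; what a row does not reach only later rows make up. A row lasts 1/8 s, in which the tool goes at most 62.5 mm and 10.7 degrees, less where a joint would pass 70% of its speed; a pose out of reach is approached as far as the arm can. A call with a gripper value outside its range is refused whole. The fingers move at their own pace and stop on an object; "grip_force" is the grip in N (left out, the last holds). Time passes only in rows, so rows that repeat a pose let the fingers close. It gives the time, the measured TCP pose, the force and the opening at its end, in the units of the state.
- monitor.get_obs(): the state, without advancing time (a new reading comes with each control period).
- eyes.camera(name): name is "scene" or "top" or "wrist"; returns (picture, depth): 480x640x3 uint8, blue, green, red; 480x640 float32, m along the optical axis (not along the pixel's ray), 0 where there is no reading.
- eyes.camera_info(name): a dict with "intrinsics" (3x3 intrinsics, pixels), "extrinsics" (4x4, takes a point from world to camera coordinates); the wrist camera has in their place "tool_from_camera" (4x4, takes a point from camera to tool coordinates, whose origin is the TCP and whose axes are the tool frame's). Camera axes: x right, y down, z forward; pixel columns grow to the right and rows downward; lengths in m; the calibration is good to about 2 mm. A picture is of the moment at which its call begins: read the wrist's pose just before it. camera_info takes no time and is no camera call.
- ticket.hand_in(): hands the job in, once; it reports no verdict.
Trained networks look in the newest picture that a camera, given by its name, has taken for a name from the list of things; names that differ only in an ending like _2 or _b are one class to them, and where a whole thing is asked for, a point or a joint stands for the part that bears it (a point fixed in the world has none). Each returns a list of dicts, best first, with "confidence" (0 to 1); they miss things now and then, are a little off and sometimes report something else, mostly with a low value. They report only what shows in the picture. A call takes as long as a camera call.
- models.boxes_of(camera, thing): "point" ([x, y, z] in m, in the coordinates of the camera as it stood for that picture, good to about 4 mm: the middle of the surface that is visible of it).
The state is a dict: "clock": time; "joint_pos": joint angles; "joint_velocities": joint speeds; "tau": joint torques, N m; "position": TCP position; "ee_rot": TCP orientation; "ft_force": force on the tool from outside, world axes, zero at the start; "torque": the same for the moment, N m; "grip_width": opening from 0.0 (shut) to 1.0 (fully open).
Only numpy, scipy, OpenCV 4.12 (cv2) and the standard library are available. Lean on these libraries where they do the work, as an engineer would, in place of code of your own. Each camera call takes 0.05 s, during which the arm holds its last target. There are 200 camera calls.

## Task

One of the four identical keys on the selector box is still latched down. With the fingertips tap each key lightly, along the row from the leftmost key to the rightmost as seen from the robot, without pushing any key through; only after all four have been tapped, press the latched one fully down and let go, so that it springs back up level with the others. Nothing needs grasping: leave the vial, the weight and the resistor beside the box where they stand.

Things in the scene. Friction and masses are not known exactly. Their poses are not given: they have to be found in the camera images.
- key_box: grey metal selector box with a dark top panel, fixed: 108 (x) x 246 (y) mm, panel 46 mm above the worktop. Origin: centre of its underside, on the worktop. x across the row, away from the robot at yaw 0; y along the row towards the left key; z up. Keys in one row at y = +78, +26, -26, -78 mm in this frame, x = 0. Which key is latched varies.
- key_1: leftmost key (largest y on the box): plain grey cap 40 (x) x 32 (y) mm; the four are identical and move only straight down and up. Origin: centre of the cap's top face, axes as the box. Unlatched, the top is 60 mm above the worktop (14 mm above the panel).
- key_2: second key from the left, like key_1. An unlatched key is sprung: it starts to give at about 2 N, takes 0.5 N more per mm, and meets its stop 9 mm down. Pushed more than 6 mm down it counts as pushed through, which is a fault.
- key_3: third key from the left, like key_1. The latched key starts 5 mm lower (top 55 mm above the worktop) and feels firm up to about 4 N, then yields. To release it press it to its stop, 4 mm farther (top at 51 mm; 8 N is ample), and lift off: it springs up to 60 mm.
- key_4: rightmost key (smallest y on the box), like key_1
- vial: bystander: small glass vial with a cap, 24 mm across, 60 mm tall, upright on the worktop left of the box, 35 to 60 mm from its end. Origin: centre of its underside, z up
- weight: bystander: brass-coloured knobbed calibration weight, 27 mm across, 42 mm tall, on the worktop behind the box. Origin: centre of its underside, z up
- resistor: bystander: black block with two terminal posts, 46 x 66 x 48 mm, on the worktop behind the box. Origin: centre of its underside, z up

How it is judged:
By the outcome, as a careful person would: the job done as asked, in the order asked, and still so for the second after the job is handed in, with the robot touching nothing.
It also fails if it takes over 45 s, if anything falls off the work surface, if the arm or the gripper's body presses on something with over 40 N, if the wrist force passes 120 N, or if a joint passes its speed limit or range.

## Working session

There is one attempt and no reset: what is moved stays moved. The work goes in short steps, Python scripts to look and compute and a tool call to move; the robot and the scene stay as the last step left them, time stands still between calls to the robot, and variables do not carry over. Pictures are saved under pics/ and viewed, about 8 in all and at most 12, crops included, and the job is handed in when it is done.

Besides the shell and the picture viewer there is one more tool, called as name([rows], argument=value, ...), one row to a line, values as JSON. servo_tool: Moves the arm, as the interface text tells. Its arguments: {"type":"object","properties":{"motion":{"type":"array"},"grip_force":{"type":"number"}},"required":["motion"]}

```bash
mkdir -p pics
cat > h.py <<'E'
import numpy as np, cv2
from workcell import monitor, eyes, ticket, models
from scipy.spatial.transform import Rotation as R
def cloud(name):
    o=monitor.get_obs(); im,d=eyes.camera(name); i=eyes.camera_info(name); K=np.array(i["intrinsics"])
    if "extrinsics" in i: T=np.linalg.inv(np.array(i["extrinsics"]))
    else:
        W=np.eye(4);W[:3,:3]=R.from_quat(o["ee_rot"]).as_matrix();W[:3,3]=o["position"];T=W@np.array(i["tool_from_camera"])
    v,u=np.mgrid[:480,:640]
    P=np.stack([(u-K[0,2])/K[0,0]*d,(v-K[1,2])/K[1,1]*d,d],-1)@T[:3,:3].T+T[:3,3]
    P[d==0]=np.nan
    return im,P,T
E
python3 - <<'E'
from h import *
np.set_printoptions(precision=4,suppress=True)
o=monitor.get_obs();print(o)
for n in ["top","scene"]:
    im,P,T=cloud(n);cv2.imwrite(f"pics/{n}0.png",im);np.save(n,P)
    for t in ["key_box","key_1","vial","weight","resistor"]:
        for r in models.boxes_of(n,t)[:5]: print(n,t,r["confidence"],T[:3,:3]@r["point"]+T[:3,3])
E
```

```text
{'clock': 0.0, 'joint_pos': array([-1.3296,  0.3328, -0.0647,  1.461 ,  0.0216,  1.3499, -0.0885]), 'joint_velocities': array([ 0.0021, -0.0009,  0.0002, -0.0008, -0.0012, -0.0012,  0.0004]), 'tau': array([ -0.0004, -62.544 ,   0.0487, -39.161 ,   0.0161,   0.0101,
         0.    ]), 'position': array([0.1629, 0.603 , 0.2305]), 'ee_rot': array([ 0.7939,  0.608 , -0.0005,  0.0005]), 'ft_force': array([ 0.6114, -0.6038, -0.1472]), 'torque': array([-0.0152,  0.0438,  0.0221]), 'grip_width': 0.999360596361178}
top key_box 0.79 [0.5333 0.1042 0.0469]
top key_1 0.89 [0.5394 0.0834 0.0631]
top key_1 0.76 [0.5208 0.1822 0.0607]
top key_1 0.63 [0.5265 0.1312 0.0633]
top key_1 0.55 [0.5524 0.0266 0.0493]
top vial 0.56 [0.5064 0.2712 0.0594]
top weight 0.57 [0.601  0.1887 0.0299]
top weight 0.49 [0.5494 0.0289 0.0473]
top resistor 0.66 [0.6627 0.0842 0.0299]
scene key_box 0.85 [0.524  0.0774 0.0469]
scene key_1 0.91 [0.5455 0.0279 0.0513]
scene key_1 0.7 [0.5277 0.1244 0.0597]
scene key_1 0.62 [0.5329 0.0752 0.0567]
scene key_1 0.59 [0.5167 0.1719 0.0581]
scene vial 0.94 [0.5011 0.2606 0.0386]
scene weight 0.75 [0.6029 0.1752 0.0268]
scene resistor 0.81 [0.6572 0.0683 0.0264]
```

Run:
```python
from h import *
np.set_printoptions(precision=4,suppress=True)
for n in ["top","scene"]:
    P=np.load(n+".npy"); m=(abs(P[...,2]-.0575)<.0055)&(P[...,0]>.46)&(P[...,0]<.61)&(P[...,1]>-.03)&(P[...,1]<.23)
    k,l,s,c=cv2.connectedComponentsWithStats(m.astype(np.uint8))
    for i in range(1,k):
        if s[i,4]>60:
            q=P[l==i]; (cx,cy),wh,a=cv2.minAreaRect(q[:,:2].astype(np.float32))
            print(n,s[i],np.median(q,0),(cx,cy),wh,a)
    # panel
    m=(abs(P[...,2]-.046)<.003)&(P[...,0]>.42)&(P[...,0]<.65)&(P[...,1]>-.1)&(P[...,1]<.25)
    q=P[m];print(n,"panel",len(q),np.median(q,0),cv2.minAreaRect(q[:,:2].astype(np.float32)))
a,b=cv2.imread("pics/top0.png"),cv2.imread("pics/scene0.png")
cv2.imwrite("pics/v1.png",cv2.resize(np.vstack([a,b]),(450,600)) if 0 else cv2.resize(np.hstack([a,b]),(800,300)))
```

```text
top [415 253  21  24 350] [0.5497 0.0295 0.0547] (0.5492546558380127, 0.029093511402606964) (0.03918137773871422, 0.032074593007564545) 11.646431922912598
top [388 258  21  24 377] [0.5388 0.0802 0.0592] (0.5394373536109924, 0.07995463907718658) (0.03975159674882889, 0.03252508118748665) 11.418546676635742
top [361 264  21  24 371] [0.5285 0.1314 0.0592] (0.5292744636535645, 0.1308174878358841) (0.03983630612492561, 0.03202861174941063) 11.127029418945312
top [333 270  21  24 368] [0.5181 0.1819 0.0593] (0.5193040370941162, 0.18165217339992523) (0.039982374757528305, 0.03199893236160278) 11.045243263244629
top panel 4823 [0.5317 0.1062 0.0458] ((0.5533345937728882, 0.10947069525718689), (0.14523863792419434, 0.24257472157478333), 11.231064796447754)
scene [292 289  33  28 521] [0.5163 0.1758 0.0574] (0.5177627801895142, 0.17749440670013428) (0.041043270379304886, 0.033003006130456924) 11.850345611572266
scene [319 307  34  30 567] [0.5264 0.125  0.0573] (0.5278069972991943, 0.12656162679195404) (0.040606789290905, 0.03213263303041458) 10.26673698425293
scene [348 326  34  32 612] [0.5362 0.0744 0.0575] (0.5375851988792419, 0.07597576081752777) (0.040501076728105545, 0.03270264342427254) 9.61502742767334
scene [379 348  34  31 462] [0.5472 0.0242 0.0532] (0.5473272204399109, 0.024851839989423752) (0.039453502744436264, 0.030463488772511482) 10.77414608001709
scene panel 5955 [0.5267 0.084  0.0443] ((0.5325050950050354, 0.10080063343048096), (0.09943059086799622, 0.23681096732616425), 11.253059387207031)
```

View pics/v1.png

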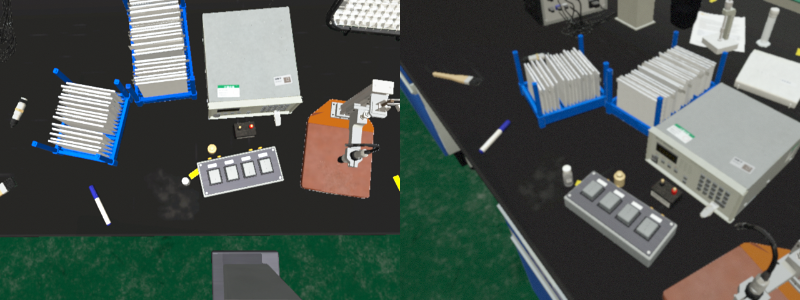

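```bash
cat >> h.py <<'E'
KEYS=np.array([[.5185,.1795],[.5285,.1287],[.5385,.0780],[.5483,.0270]]); YAW=np.radians(11.1)
def go(xy,z):
    o=monitor.get_obs(); r=R.from_quat(o["ee_rot"])
    x=np.array([np.cos(YAW),np.sin(YAW),0]); zt=np.array([0,0,-1.]); g=R.from_matrix(np.c_[x,np.cross(zt,x),zt])
    print("at",o["position"].round(4),"t",round(o["clock"],2),"F",o["ft_force"].round(2))
    print("shift mm",(r.inv().apply(np.r_[xy,z]-o["position"])*1e3).round(1),"turn",np.degrees((r.inv()*g).as_rotvec()).round(2))
E
python3 -c "
from h import *
go(KEYS[0],.13)"
```

```text
at [0.1629 0.6034 0.2313] t 0.6 F [ 0.28 -0.29 -0.15]
shift mm [-316.5  453.8  101.3] turn [-0.   -0.   63.79]
```

servo_tool([
  [0, -26, 38, 0, 0, 0, 0],
])

```text
clock: 0.72
position: [0.1999, 0.5577, 0.2306]
ee_rot: [0.792, 0.611, -0.001, -0.001]
ft_force: [2.3, -0.6, 1.2]
grip_width: 0.815
```

I sent that row in millimetres instead of metres. The 62.5 mm cap limited it to one safe step in the right direction. I'll recompute from where the arm is now.

```bash
python3 -c "
from h import *
go(KEYS[0],.13)"
```

```text
at [0.1999 0.5577 0.2306] t 0.72 F [ 2.29 -0.56  1.17]
shift mm [-285.1  404.3   99.7] turn [-0.11  0.07 64.22]
```

servo_tool([
  [0, -0.024, 0.034, 0.003, 0, 0, 5],
  [0, -0.052, 0.074, 0.01, 0, 0, 11],
  [0, -0.08, 0.114, 0.02, 0, 0, 18],
  [0, -0.108, 0.154, 0.03, 0, 0, 25],
  [0, -0.136, 0.194, 0.04, 0, 0, 32],
  [0, -0.164, 0.233, 0.05, 0, 0, 39],
  [0, -0.192, 0.272, 0.06, 0, 0, 46],
  [0, -0.22, 0.312, 0.07, 0, 0, 52],
  [0, -0.248, 0.352, 0.08, 0, 0, 58],
  [0, -0.27, 0.383, 0.09, 0, 0, 62],
  [0, -0.283, 0.402, 0.1, 0, 0, 64],
  [0, -0.285, 0.404, 0.1, 0, 0, 64.2],
  [0, -0.285, 0.404, 0.1, 0, 0, 64.2],
  [0, -0.285, 0.404, 0.1, 0, 0, 64.2],
])

```text
clock: 2.48
position: [0.5188, 0.1769, 0.1316]
ee_rot: [0.996, 0.094, 0.0, -0.0]
ft_force: [0.2, 0.8, 0.5]
grip_width: -0.0
```

Run:
```python
from h import *
go(KEYS[0],.068)
im,P,T=cloud("wrist"); cv2.imwrite("pics/w1.png",im)
m=(abs(P[...,2]-.0575)<.007)
k,l,s,c=cv2.connectedComponentsWithStats(m.astype(np.uint8))
for i in range(1,k):
    if s[i,4]>200:
        q=P[l==i]; print(s[i],np.nanmedian(q,0).round(4),cv2.minAreaRect(q[:,:2].astype(np.float32)))
```

```text
at [0.5188 0.1769 0.1316] t 2.48 F [0.19 0.75 0.49]
shift mm [ 0.2 -2.5 63.6] turn [-0.05 -0.02 -0.27]
[311  91  33  36 894] [0.5065 0.2698 0.0594] ((0.5065138936042786, 0.2697691023349762), (0.019295254722237587, 0.01922456920146942), 62.685733795166016)
[ 290  223   59   47 2683] [0.5184 0.184  0.0593] ((0.5185522437095642, 0.18241959810256958), (0.03975881263613701, 0.03181307017803192), 11.524152755737305)
[ 530  273  110  144 2780] [0.7164 0.1472 0.0572] ((0.7152035236358643, 0.1413021981716156), (0.12715297937393188, 0.045338526368141174), 74.95391082763672)
```

View pics/w1.png

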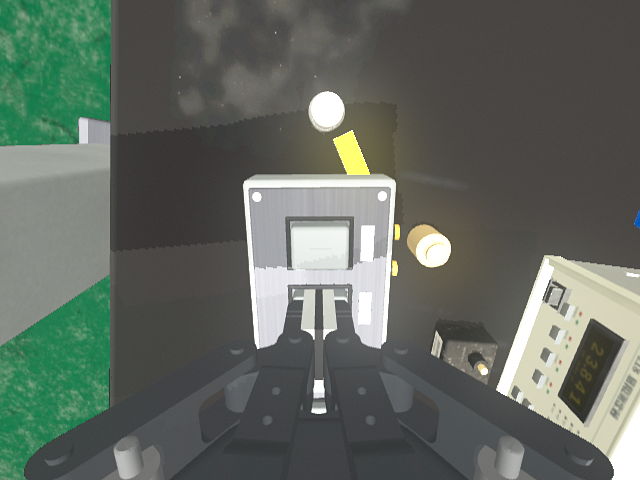

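The wrist view shows key 1 at (320,243), with the fingers lined up across the row. The vial at (327,110) and the weight at (430,245) are both clear. I'll move the targets +1.5 mm in y and lower the fingers to just above key 1.

servo_tool([
  [0, 0, -0.004, 0.02, 0, 0, 0],
  [0, 0, -0.004, 0.04, 0, 0, 0],
  [0, 0, -0.004, 0.055, 0, 0, 0],
  [0, 0, -0.004, 0.066, 0, 0, 0],
  [0, 0, -0.004, 0.068, 0, 0, 0],
  [0, 0, -0.004, 0.068, 0, 0, 0],
])

```text
clock: 3.28
position: [0.5188, 0.1794, 0.0637]
ee_rot: [0.996, 0.093, 0.0, -0.0]
ft_force: [0.8, 1.2, -1.0]
grip_width: 0.001
```

servo_tool([
  [0, 0, 0, 0.002, 0, 0, 0],
  [0, 0, 0, 0.003, 0, 0, 0],
  [0, 0, 0, 0.004, 0, 0, 0],
  [0, 0, 0, 0.004, 0, 0, 0],
])

```text
clock: 3.78
position: [0.5186, 0.1794, 0.0594]
ee_rot: [0.996, 0.093, 0.0, -0.0]
ft_force: [-0.3, 0.6, 2.0]
grip_width: 0.0
```

servo_tool([
  [0, 0, 0, 0.001, 0, 0, 0],
  [0, 0, 0, 0.001, 0, 0, 0],
])

```text
clock: 4.03
position: [0.5187, 0.1794, 0.0584]
ee_rot: [0.996, 0.093, 0.0, -0.0]
ft_force: [-0.2, 0.3, 2.0]
grip_width: 0.003
```

servo_tool([
  [0, 0, 0, 0.001, 0, 0, 0],
  [0, 0, 0, 0.001, 0, 0, 0],
])

```text
clock: 4.28
position: [0.5186, 0.1794, 0.0573]
ee_rot: [0.996, 0.093, 0.0, -0.0]
ft_force: [0.1, 0.6, 2.0]
grip_width: -0.0
```

servo_tool([
  [0, 0, 0, 0.001, 0, 0, 0],
  [0, 0, 0, 0.001, 0, 0, 0],
])

```text
clock: 4.53
position: [0.5186, 0.1794, 0.0563]
ee_rot: [0.996, 0.093, 0.0, -0.0]
ft_force: [-0.5, 0.1, 2.8]
grip_width: -0.001
```

```bash
sed -i 's/^KEYS=.*;/KEYS=np.array([[.5187,.181],[.5288,.130],[.539,.079],[.5488,.028]]);/' h.py; python3 -c "
from h import *
go(KEYS[1],.066)"
```

```text
at [0.5186 0.1794 0.0563] t 4.53 F [-0.51  0.11  2.83]
shift mm [ 0.8 50.5 -9.7] turn [-0.01 -0.02 -0.41]
```

Contact reads 2.8 N and the key gave slightly, so key 1 is tapped. Next I lift off and tap key 2.

servo_tool([
  [0, 0, 0, -0.008, 0, 0, 0],
  [0, 0, 0, -0.016, 0, 0, 0],
  [0, 0.001, 0.025, -0.016, 0, 0, 0],
  [0, 0.001, 0.051, -0.016, 0, 0, 0],
  [0, 0.001, 0.051, -0.016, 0, 0, 0],
  [0, 0.001, 0.051, -0.008, 0, 0, 0],
  [0, 0.001, 0.051, -0.004, 0, 0, 0],
  [0, 0.001, 0.051, -0.002, 0, 0, 0],
  [0, 0.001, 0.051, -0.001, 0, 0, 0],
  [0, 0.001, 0.051, -0.001, 0, 0, 0],
])

```text
clock: 5.78
position: [0.529, 0.1299, 0.0574]
ee_rot: [0.996, 0.093, 0.0, -0.0]
ft_force: [-1.6, 1.7, 2.3]
grip_width: -0.004
```

servo_tool([
  [0, 0, 0, 0.001, 0, 0, 0],
  [0, 0, 0, 0.001, 0, 0, 0],
  [0, 0, 0, 0.001, 0, 0, 0],
])

```text
clock: 6.15
position: [0.5291, 0.1296, 0.0564]
ee_rot: [0.996, 0.093, 0.0, -0.0]
ft_force: [-1.0, 2.5, 2.5]
grip_width: 0.002
```

servo_tool([
  [0, 0, 0, -0.008, 0, 0, 0],
  [0, 0, 0, -0.016, 0, 0, 0],
  [0, 0.001, 0.026, -0.016, 0, 0, 0],
  [0, 0.001, 0.052, -0.016, 0, 0, 0],
  [0, 0.001, 0.052, -0.016, 0, 0, 0],
  [0, 0.001, 0.052, -0.008, 0, 0, 0],
  [0, 0.001, 0.052, -0.004, 0, 0, 0],
  [0, 0.001, 0.052, -0.002, 0, 0, 0],
  [0, 0.001, 0.052, -0.001, 0, 0, 0],
  [0, 0.001, 0.052, -0.001, 0, 0, 0],
])

```text
clock: 7.4
position: [0.5396, 0.0789, 0.0574]
ee_rot: [0.996, 0.093, 0.0, -0.0]
ft_force: [-2.1, 2.1, 4.1]
grip_width: -0.001
```

servo_tool([
  [0, 0, 0, 0.001, 0, 0, 0],
  [0, 0, 0, 0.001, 0, 0, 0],
  [0, 0, 0, 0.001, 0, 0, 0],
])

```text
clock: 7.78
position: [0.5397, 0.0787, 0.0564]
ee_rot: [0.996, 0.093, 0.0, -0.0]
ft_force: [-1.4, 2.7, 3.6]
grip_width: 0.001
```

Keys 2 and 3 are tapped, each with contact of about 2.5–4 N. I lift off and approach key 4, the lower one, carefully.

servo_tool([
  [0, 0, 0, -0.008, 0, 0, 0],
  [0, 0, 0, -0.016, 0, 0, 0],
  [0, 0.001, 0.026, -0.016, 0, 0, 0],
  [0, 0.001, 0.052, -0.016, 0, 0, 0],
  [0, 0.001, 0.052, -0.016, 0, 0, 0],
  [0, 0.001, 0.052, -0.008, 0, 0, 0],
  [0, 0.001, 0.052, -0.004, 0, 0, 0],
  [0, 0.001, 0.052, -0.001, 0, 0, 0],
  [0, 0.001, 0.052, 0, 0, 0, 0],
  [0, 0.001, 0.052, 0, 0, 0, 0],
])

```text
clock: 9.02
position: [0.5502, 0.0277, 0.0563]
ee_rot: [0.996, 0.093, -0.0, -0.0]
ft_force: [0.4, -0.3, -0.7]
grip_width: 0.001
```

servo_tool([
  [0, 0, 0, 0.0005, 0, 0, 0],
  [0, 0, 0, 0.0005, 0, 0, 0],
])

```text
clock: 9.28
position: [0.5503, 0.0276, 0.0559]
ee_rot: [0.996, 0.093, 0.0, -0.0]
ft_force: [0.5, -0.4, -0.3]
grip_width: 0.002
```

servo_tool([
  [0, 0, 0, 0.0005, 0, 0, 0],
  [0, 0, 0, 0.0005, 0, 0, 0],
])

```text
clock: 9.52
position: [0.5502, 0.0276, 0.0553]
ee_rot: [0.996, 0.093, 0.0, -0.0]
ft_force: [-0.3, -0.8, -0.7]
grip_width: 0.001
```

servo_tool([
  [0, 0, 0, 0.0005, 0, 0, 0],
  [0, 0, 0, 0.0005, 0, 0, 0],
])

```text
clock: 9.78
position: [0.5502, 0.0276, 0.0549]
ee_rot: [0.996, 0.093, 0.0, -0.0]
ft_force: [-1.0, -0.3, 2.2]
grip_width: 0.005
```

servo_tool([
  [0, 0, 0, 0, 0, 0, 0],
  [0, 0, 0, 0, 0, 0, 0],
])

```text
clock: 10.02
position: [0.5502, 0.0276, 0.0549]
ee_rot: [0.996, 0.093, 0.0, -0.0]
ft_force: [-0.9, -0.6, 3.3]
grip_width: -0.0
```

Key 4 feels firm at about 3 N, so all four are tapped. I lift fully clear, then press key 4 to its stop.

servo_tool([
  [0, 0, 0, -0.008, 0, 0, 0],
  [0, 0, 0, -0.016, 0, 0, 0],
  [0, 0, 0, -0.016, 0, 0, 0],
  [0, 0, 0, -0.016, 0, 0, 0],
  [0, 0, 0, -0.008, 0, 0, 0],
  [0, 0, 0, -0.002, 0, 0, 0],
  [0, 0, 0, 0.001, 0, 0, 0],
  [0, 0, 0, 0.003, 0, 0, 0],
  [0, 0, 0, 0.004, 0, 0, 0],
  [0, 0, 0, 0.004, 0, 0, 0],
])

```text
clock: 11.28
position: [0.5499, 0.0276, 0.0511]
ee_rot: [0.996, 0.093, -0.0, -0.0]
ft_force: [-6.5, 0.3, 9.3]
grip_width: 0.002
```

servo_tool([
  [0, 0, 0, 0.0005, 0, 0, 0],
  [0, 0, 0, 0.0005, 0, 0, 0],
])

```text
clock: 11.52
position: [0.5499, 0.0275, 0.0511]
ee_rot: [0.996, 0.093, -0.0, -0.0]
ft_force: [-8.6, -0.5, 15.3]
grip_width: -0.004
```

The key is against its stop at z = 0.0511 with 15 N. Now I lift away and check.

servo_tool([
  [0, 0, 0, -0.008, 0, 0, 0],
  [0, 0, 0, -0.03, 0, 0, 0],
  [0, 0, 0, -0.07, 0, 0, 0],
  [0, -0.03, 0, -0.12, 0, 0, 0],
  [0, -0.07, 0, -0.15, 0, 0, 0],
  [0, -0.11, 0, -0.16, 0, 0, 0],
  [0, -0.13, 0, -0.16, 0, 0, 0],
  [0, -0.13, 0, -0.16, 0, 0, 0],
  [0, -0.13, 0, -0.16, 0, 0, 0],
])

```text
clock: 12.65
position: [0.4232, 0.0036, 0.2104]
ee_rot: [0.996, 0.093, 0.0, -0.0]
ft_force: [-0.5, 1.0, 0.0]
grip_width: -0.002
```

Run:
```python
from h import *
for n in ["top","scene"]:
    im,P,T=cloud(n);cv2.imwrite(f"pics/{n}1.png",im);P0=np.load(n+".npy")
    for k in KEYS:
        m=lambda P:np.nanmedian(P[(np.hypot(P[...,0]-k[0],P[...,1]-k[1])<.011)&(P[...,2]<.08)][:,2])
        print(n,k,m(P0).round(4),m(P).round(4))
    for t in ["vial","weight","resistor"]:
        for r in models.boxes_of(n,t)[:1]: print(n,t,r["confidence"],(T[:3,:3]@r["point"]+T[:3,3]).round(4))
print(monitor.get_obs()["ft_force"])
a,b=cv2.imread("pics/top1.png"),cv2.imread("pics/scene1.png")
cv2.imwrite("pics/v2.png",cv2.resize(np.hstack([a,b]),(800,300)))
```

```text
top [0.5187 0.181 ] 0.0598 0.0596
top [0.5288 0.13  ] 0.0594 0.0596
top [0.539 0.079] 0.0593 0.0596
top [0.5488 0.028 ] 0.0547 0.0599
top vial 0.62 [0.5062 0.2675 0.059 ]
top weight 0.64 [0.6048 0.1903 0.0301]
top resistor 0.66 [0.661  0.0866 0.0322]
scene [0.5187 0.181 ] 0.0576 nan
scene [0.5288 0.13  ] 0.0577 nan
scene [0.539 0.079] 0.0579 0.0577
scene [0.5488 0.028 ] 0.053 0.0579
scene vial 0.61 [0.5031 0.2598 0.0394]
scene weight 0.44 [0.6608 0.0693 0.0259]
scene resistor 0.58 [0.6596 0.0693 0.0287]
[-0.26603165 -0.15269566 -0.36265062]
  return np.nanmean(a, axis, out=out, keepdims=keepdims)
```

View pics/v2.png

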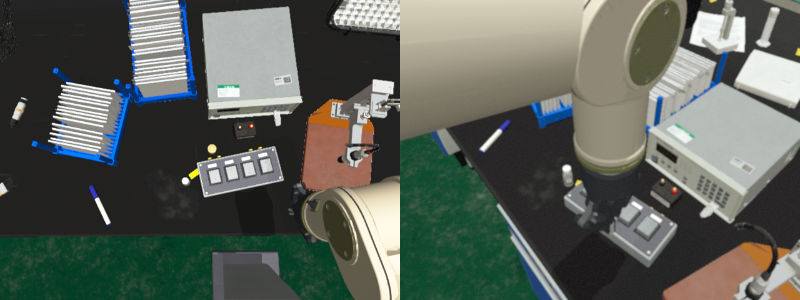

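The top view shows all four caps in the row at (215–265, 165–176) at the same height, with the vial, weight and resistor where they were and the arm clear.

```bash
python3 -c "
from workcell import ticket
print(ticket.hand_in())"
```

```text
the job is handed in; nothing more can be done
None
```

The job is done and handed in, at about 13 s of the 45 s allowed. I tapped keys 1 to 4 from left to right. I then pressed the latched one, key 4 (rightmost), to its stop and released it.

- **Taps:** keys 1–3 read about 2.5–4 N, with the fingertips about 3.7 mm below the nominal key top, short of the 6 mm limit. Key 4 felt firm at about 3 N.
- **Release:** key 4 reached its stop at z = 51 mm with about 15 N, more than the 8 N suggested but well under the limits.
- **Last checks:** the top camera puts all four keys at 59.6–59.9 mm; key 4 was at 54.7 mm before. The force on the tool is about zero, and the arm is clear.
- **Bystanders:** the top camera shows the vial, weight and resistor where they stood, within its error.
- **Checks that failed or disagreed:** the arm hid keys 1 and 2 from the scene camera at the end. That camera also mistook the resistor for the weight, with low confidence.
- **My slip:** I wrote the first move row in millimetres instead of metres. The per-row limit turned it into one ordinary 62.5 mm step in the intended direction, away from everything.

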